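# Take the lockout cover off a sloping control station and key in the start sequence

## Task

Lift the steel lockout cover off its peg on the sloping control station and set it down gently (do not drop it) flat on the bench top, handle up. Then start the machine: press the square button, then the round button, then the bar-shaped button, one at a time, each right down and let it come back up before the next. Do not press the domed stop button beside the cover, and leave the other things on the bench where they are.

Things in the scene. Friction and masses are not known exactly. Their poses are not given: they have to be found in the camera images.
- station: fixed grey control station, 300 mm wide (y), a tilted enclosure on a foot. Origin on the bench under its middle, x away from the operator, z up. Its face slopes 28 degrees from level towards the robot: outward normal (-0.469, 0, 0.883), up-slope (0.883, 0, 0.469) in its frame. Button row 11 mm down-slope of the face centre, its middle at y = +40 mm
- face_centre (a point): point on the sloping face, at (-0.010, 0, 0.095) m in the station's frame. The face runs from 70 mm down-slope to 105 mm up-slope of it. A hood plate, 125 mm deep, stands on its upper edge (102 mm up-slope) and leans 10 degrees from the normal over the buttons: tools must come in about square to the face, tilted some 28 degrees
- peg_root (a point): where the steel hanging peg (round, 10 mm diameter, 22 mm long, square to the face) leaves the face, 54 mm up-slope of the face centre and at y = +40 mm in the station's frame
- cover: loose steel lockout cover, upside-down tray 88 x 188 x 36 mm (x, y, z), 0.28 kg. Origin: centre of its open underside; z out of its top with the handle. At first it hangs over the three buttons, rim on the face, z along the face normal, x up-slope. Lying flat on the bench its origin is at z = 0
- cover_yoke (a point): middle of the crossbar of the yoke on the cover's +x side, which hangs over the peg: bar 8 mm wide (x) and 6 mm high, two tines 30 mm apart inside. To unhook, lift the cover 30 mm or more straight out along the face normal, then draw it towards the robot from under the hood
- cover_grip (a point): middle of the cover's handle bar: bar 60 mm long (cover's x), 14 mm thick (cover's y), 13 mm high, on two end legs of the same thickness, centre 69.5 mm above the cover's origin and 33 mm above its top plate
- square_button_top (a point): black spring button, square cap 38 x 38 mm. This point is the centre of its cap's top, 24 mm out from the sloping face along the normal. Pressed along the inward normal (0.469, 0, -0.883 in the station's frame). One of three in a level row, 62 mm apart, under the cover; which place it has varies
- round_button_top (a point): black spring button, round flat cap, 40 mm diameter. This point is the centre of its cap's top, 24 mm out from the sloping face along the normal. Pressed along the inward normal (0.469, 0, -0.883 in the station's frame). One of three in a level row, 62 mm apart, under the cover; which place it has varies
- bar_button_top (a point): black spring button, narrow bar cap, 18 mm wide (y) and 44 mm long up the slope. This point is the centre of its cap's top, 24 mm out from the sloping face along the normal. Pressed along the inward normal (0.469, 0, -0.883 in the station's frame). One of three in a level row, 62 mm apart, under the cover; which place it has varies
- square_button (a joint): travel of the square button in m: 0 up, 0.007 right down; about 1.6 N starts it, 4.7 N holds it down; it springs back
- round_button (a joint): travel of the round button in m: 0 up, 0.007 right down; about 1.6 N starts it, 4.7 N holds it down; it springs back
- bar_button (a joint): travel of the bar button in m: 0 up, 0.007 right down; about 1.6 N starts it, 4.7 N holds it down; it springs back
- stop_button (a joint): travel of the stop button in m (0 up, 0.007 down): black domed mushroom head, 52 mm diameter, 34 mm high, level with the button row, at y = -108 mm in the station frame, to the right of the cover; not to be pressed
- tape_roll: loose roll of masking tape, 105 mm diameter, 25 mm high; bystander
- jar: loose jar of nails, 74 mm diameter, 114 mm high; bystander
- measure: loose tape measure, 87 x 78 x 35 mm; bystander
- sanding: loose sanding block, 72 x 115 x 39 mm; bystander

How it is judged (in metres and radians):
On the way, in this order (a step that is already met when the one before it is completed fails the run):
1. the cover stands flat on the bench top, handle up, let go (height (world z) of cover below 0.008 m and angle between cover's own z axis and vertical below 0.12 rad and contact force between the fingers and cover below 0.2 N and linear speed of cover below 0.03 m/s), for 0.2 s.
2. the square button alone is pressed down (5 of 7 mm) (value of joint square_button above 0.005 m and value of joint each of round_button, bar_button below 0.002 m), for 0.04 s.
3. all three buttons are up again (value of joint each of square_button, round_button, bar_button below 0.0015 m), for 0.04 s.
4. the round button alone is pressed down (value of joint round_button above 0.005 m and value of joint each of square_button, bar_button below 0.002 m), for 0.04 s.
5. all three buttons are up again (all of step 3), for 0.04 s.
6. the bar button alone is pressed down (value of joint bar_button above 0.005 m and value of joint each of square_button, round_button below 0.002 m), for 0.04 s.
At the end, for the whole second after the job is handed in: The cover stands flat on the bench top, handle up (origin below 8 mm, tilt under 0.12 rad), released and at rest; square, round and bar buttons were pressed in that order, each at least 5 of 7 mm, and all are up again (within 1.5 mm) (all of step 1 and all of step 5); the robot touches nothing.
It fails at once if the stop button is pressed (more than 3 mm) (value of joint stop_button above 0.003 m).
It fails at once if two buttons are pressed at once (value of joint each of square_button, round_button above 0.003 m or value of joint each of round_button, bar_button above 0.003 m or value of joint each of square_button, bar_button above 0.003 m).
It fails at once if the cover is dropped (falls faster than 0.7 m/s out of the fingers) (linear speed of cover above 0.7 m/s and contact force between the fingers and cover below 0.1 N).
It fails at once if a bystander is moved by more than 30 mm (distance of any of tape_roll, jar, measure, sanding from where it was at the start of the episode above 0.03 m).
It also fails if it takes over 66 s, if anything falls off the work surface, if the arm or the gripper's body presses on something with over 40 N, if the wrist force passes 120 N, or if a joint passes its speed limit or range.

## Robot

A 6-joint arm with a two-finger parallel gripper is mounted at the origin on a cart in front of the work surface, level with it; the furniture and walls round the work are solid. World frame = base frame: x ahead of the robot, y to its left, z up, the work surface at z = 0. Lengths are in mm, angles in rad, forces in N, time in s.
With the tool pointing down it reaches from about 275 to 750 mm from the base axis. Payload 10.2 kg.
Tool frame: the origin (TCP) lies between the finger pads; the fingertips stand 22 mm ahead of it and the grasp point (between the pads) lies 3 mm ahead of it (ctrl.nose_length is the distance from the TCP to the fingertips, in mm); y points along the fingers, z is the direction in which the jaws open and shut, and the axes are right-handed (so a half turn about y gives the same grasp; the last joint's range is limited). The gripper opens to 85 mm and grips with 20 to 120 N. Pads are 22 mm wide; open, the fingers measure 114 mm over their backs; the gripper's body (76 mm by 85 mm) begins 54 mm behind the grasp point. The pads swing forward as they close: fully open they stand 13 mm farther back than shut.
Start: joints at [-1.482, 0.313, 1.498, -0, 1.331, -0.223], TCP at [161.043, -499.696, 253.294] pointing down, gripper open.
Joint ranges: [-2.94, 2.94], [-0.97, 2.17], [0.19, 2.56], [-1.23, 4.37], [0.02, 3.11], [-2.88, 2.88]. Speed limits (rad/s): [2.39, 2.39, 3.01, 3.14, 3.14, 3.14].

## Interface

Orientations are given as a unit quaternion [w, x, y, z].
In Python, from rig import ctrl, eyes, models gives the robot as it stands.
- The arm moves only by the shell command python3 -m crank 'ROWS' [FORCE]. ROWS is JSON, a list of rows, each an object with "dp": the shift along the tool's x, y, z in mm, a list of three; "roll": the turn about the tool's y in rad; "gripper": the closure in counts, from 0 (fully open) to 255 (shut). A call has 1 to 10 rows; each row is the pose to reach, as a shift and turn from the pose commanded when the call began, along the tool's axes at that moment; what a row does not reach only later rows make up. A row lasts 1/12 s, in which the tool goes at most 41.7 mm and 7.16 degrees, less where a joint would pass 70% of its speed; a pose out of reach is approached as far as the arm can. A call with a gripper value outside its range is refused whole. The fingers move at their own pace and stop on an object; FORCE is the grip in N (left out, the last holds). Time passes only in rows, so rows that repeat a pose let the fingers close. It gives the time, the measured TCP pose, the force and the opening at its end, in the units of the state.
- ctrl.sense(): the state, without advancing time (a new reading comes with each control period).
- eyes.capture(name): name is "scene" or "top" or "wrist"; returns a dict with "color" (400x640x3 uint8, red, green, blue), "fx", "fy", "cx", "cy" (pixels), "R" (3x3) and "t" (3): a world point X has camera coordinates R X + t. Camera axes: x right, y down, z forward; pixel columns grow to the right and rows downward; lengths in mm; the calibration is good to about 2 mm. A picture is of the moment at which its call begins. There is no depth.
- ctrl.finish_job(): hands the job in, once; it reports no verdict.
Trained networks look in a picture, given as the dict that the camera call returned (one of the last four; its "shot" number tells which), for a name from the list of things; names that differ only in an ending like _2 or _b are one class to them, and where a whole thing is asked for, a point or a joint stands for the part that bears it (a point fixed in the world has none). Each returns a list of dicts, best first, with "confidence" (0 to 1); they miss things now and then, are a little off and sometimes report something else, mostly with a low value. They report only what shows in the picture. A call takes as long as a camera call.
- models.spot_in(picture, label): "extent" ([centre column, centre row, width, height] in pixels, round what is visible of it).
- models.spot_point(picture, label): "centre" ([column, row] in pixels: a listed point, or the origin of a listed thing).
The state is a dict: "time_s": time; "joints": joint angles; "dq": joint speeds; "tau": joint torques, N m; "eef_pos": TCP position; "ee_rot": TCP orientation; "force": force on the tool from outside, world axes, zero at the start; "wrist_torque": the same for the moment, N m; "grip_width": opening from 0.0 (shut) to 1.0 (fully open).
Only numpy, scipy, OpenCV 4.12 (cv2) and the standard library are available. Lean on these libraries where they do the work, as an engineer would, in place of code of your own. Each camera call takes 0.05 s, during which the arm holds its last target. There are 200 camera calls.

## Working session

There is one attempt and no reset: what is moved stays moved. The work goes in short steps, Python scripts to look and compute and a shell command to move; the robot and the scene stay as the last step left them, time stands still between calls to the robot, and variables do not carry over. Pictures are saved under pics/ and viewed, about 8 in all and at most 12, crops included, and the job is handed in when it is done.

```bash
ls; mkdir -p pics
cat > h.py <<'E'
from rig import ctrl, eyes, models
import numpy as np, cv2
from scipy.spatial.transform import Rotation as Rn
from scipy.optimize import least_squares
def R_of(s):
    q=s["ee_rot"]; return Rn.from_quat([q[1],q[2],q[3],q[0]]).as_matrix()
def proj(c,X):
    p=np.asarray(c["R"])@X+np.asarray(c["t"]).ravel(); return np.array([c["fx"]*p[0]/p[2]+c["cx"],c["fy"]*p[1]/p[2]+c["cy"]])
def save(c,n): cv2.imwrite(f"pics/{n}.png",c["color"][:,:,::-1])
E
python3 - <<'E'
from h import *
s=ctrl.sense(); print(s["eef_pos"],s["ee_rot"],s["force"],s["grip_width"],s["time_s"]); print(R_of(s).round(3))
ims={}
for n in("scene","top"):
    c=eyes.capture(n); ims[n]=c
    print(n,"cam",(-np.array(c["R"]).T@np.array(c["t"]).ravel()).round())
    for l in("station","face_centre","peg_root","cover","cover_yoke","cover_grip","tape_roll","jar","measure","sanding"):
        r=models.spot_point(c,l); b=models.spot_in(c,l)
        print(l,[(np.round(x["centre"],1).tolist(),round(x["confidence"],2)) for x in r[:2]],[(np.round(x["extent"]).tolist(),round(x["confidence"],2)) for x in b[:1]])
cv2.imwrite("pics/a.png",cv2.resize(np.vstack([ims["scene"]["color"],ims["top"]["color"]])[:,:,::-1],(480,600)))
save(ims["scene"],"scene0");save(ims["top"],"top0")
E
```

```text
pics
[ 161.01647316 -499.45742026  252.76520596] [ 0.10981551 -0.10977664  0.69896883 -0.69809184] [-0.26762765 -0.22863548 -0.58024856] 0.9999472375556812 0.0
[[-0.952 -0.     0.307]
 [-0.307  0.001 -0.952]
 [-0.    -1.    -0.001]]
scene cam [ 224. -816. 1400.]
station [([358.4, 222.8], 0.9)] [([374.0, 210.0, 85.0, 102.0], 0.91)]
face_centre [([357.7, 212.8], 0.87)] [([371.0, 208.0, 89.0, 104.0], 0.69)]
peg_root [([360.8, 189.7], 0.9)] [([370.0, 206.0, 90.0, 104.0], 0.7)]
cover [([348.3, 208.5], 0.94)] [([346.0, 205.0, 55.0, 54.0], 0.82)]
cover_yoke [([363.9, 187.6], 0.77)] [([347.0, 207.0, 54.0, 55.0], 0.59)]
cover_grip [([343.4, 201.3], 0.65)] [([347.0, 207.0, 50.0, 58.0], 0.91)]
tape_roll [] [([289.0, 215.0, 32.0, 26.0], 0.86)]
jar [([293.9, 129.6], 0.78)] [([290.0, 120.0, 17.0, 31.0], 0.8)]
measure [([379.2, 322.8], 0.67)] [([382.0, 319.0, 24.0, 30.0], 0.89)]
sanding [([246.9, 159.5], 0.47)] [([253.0, 162.0, 13.0, 23.0], 0.51)]
top cam [ 448.  -23. 1451.]
station [([350.4, 168.4], 0.88)] [([350.0, 157.0, 118.0, 86.0], 0.72)]
face_centre [([349.6, 167.6], 0.74), ([353.3, 166.9], 0.58)] [([351.0, 157.0, 116.0, 82.0], 0.83)]
peg_root [([334.5, 148.2], 0.65)] [([349.0, 159.0, 122.0, 83.0], 0.56)]
cover [([341.5, 173.0], 0.75)] [([340.0, 178.0, 75.0, 47.0], 0.85)]
cover_yoke [([334.3, 152.3], 0.56)] [([341.0, 176.0, 67.0, 44.0], 0.94)]
cover_grip [([343.2, 182.7], 0.67)] [([341.0, 178.0, 69.0, 50.0], 0.8)]
tape_roll [([309.2, 240.4], 0.76)] [([312.0, 240.0, 36.0, 32.0], 0.59)]
jar [([185.2, 191.8], 0.98)] [([176.0, 194.0, 32.0, 28.0], 0.74)]
measure [([463.7, 190.4], 0.56)] [([464.0, 191.0, 25.0, 27.0], 0.59)]
sanding [([212.3, 266.8], 0.66)] [([212.0, 263.0, 38.0, 34.0], 0.87)]
```

View pics/a.png

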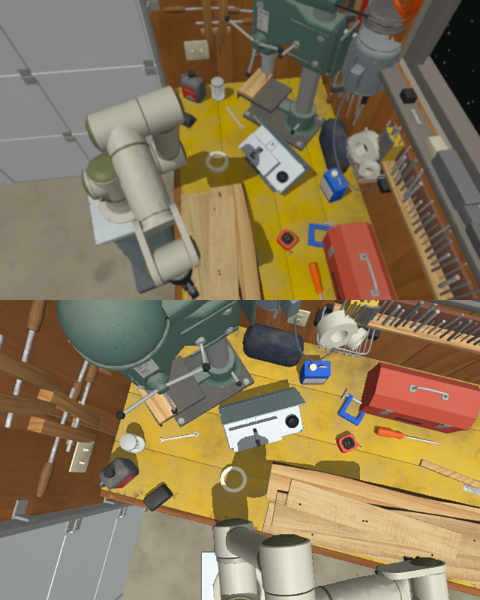

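```bash
cat >> h.py <<'E'
n=np.array([-.469,0,.883]);u=np.array([.883,0,.469]);fc=np.array([-10,0,95.])
Y=np.array([0,1.,0])
def st(p,uu,yy,nn): # station(x,y,yaw) face coords -> world
    q=fc+u*uu+Y*yy+n*nn; c,s=np.cos(p[2]),np.sin(p[2]); return np.array([p[0]+c*q[0]-s*q[1],p[1]+s*q[0]+c*q[1],q[2]])
E
python3 - <<'E'
from h import *
P={"station":None,"face_centre":(0,0,0),"peg_root":(54,40,0),"cover":(-11,40,0),"cover_grip":(-11,40,69.5)}
obs=[];cams={}
w=eyes.capture("wrist");print("wristcam",(-np.array(w["R"]).T@np.array(w["t"]).ravel()).round())
ims={}
for k in range(2):
  for nme in("scene","top"):
    c=eyes.capture(nme);cams[nme]=c
    for l,v in P.items():
        r=models.spot_point(c,l)
        if r: obs.append((nme,l,v,np.array(r[0]["centre"])))
def X(p,l,v):
    return np.array([p[0],p[1],0]) if v is None else st(p,*v)
f=lambda p:np.concatenate([proj(cams[a],X(p,l,v))-o for a,l,v,o in obs])
r=least_squares(f,[600,0,0],x_scale=[100,100,.1],loss="soft_l1");p=r.x;print(p)
for (a,l,v,o),e in zip(obs,f(p).reshape(-1,2).round(1)):print(a,l,e)
np.save("p.npy",p)
print("grip",st(p,-11,40,69.5),"hoodtip",st(p,102,40,0)+0)
# other objects on plane z from top
c=cams["top"]
def ray(c,px,z):
    R=np.array(c["R"]);o=-R.T@np.array(c["t"]).ravel();d=R.T@np.array([(px[0]-c["cx"])/c["fx"],(px[1]-c["cy"])/c["fy"],1]);return o+d*(z-o[2])/d[2]
for l in("tape_roll","jar","measure","sanding"):
    for m in models.spot_point(c,l)[:1]:print(l,ray(c,m["centre"],15).round())
im=c["color"][:,:,::-1].copy()
for yy in(-150,150):
  for a,b in(((-70,0),(105,0)),):
    cv2.line(im,*[tuple(int(t) for t in proj(c,st(p,q[0],yy,0))) for q in(a,b)],(0,0,255),1)
for x in range(200,800,100):
  for y in range(-400,500,100):
    q=tuple(int(t) for t in proj(c,np.array([x,y,0.])));cv2.circle(im,q,2,(255,0,255),-1)
    if y%200==0:cv2.putText(im,f"{x},{y}",q,0,.3,(255,0,255),1)
cv2.imwrite("pics/b.png",cv2.resize(im[90:360,120:560],(800,490)))
E
```

```text
wristcam [ 239. -475.  374.]
[ 6.56669036e+02 -9.07851066e+01  3.29276285e-01]
scene station [-0.6 -0.2]
scene face_centre [-0.7 -0.7]
scene peg_root [ 2.3 -0.1]
scene cover [ 3.2 -1.2]
scene cover_grip [-1.6  1.7]
top station [-3.6  0.5]
top face_centre [-0.6  1.6]
top peg_root [ 19.5 -86.4]
top cover [ 1.7 -0.6]
top cover_grip [161.3 -11. ]
scene station [-1.4  1.7]
scene peg_root [-0.5  2.3]
scene cover [ 1.2 -2.9]
scene cover_grip [ 2.5 -2.7]
top station [-1.1  0.7]
top face_centre [-1.6  0.7]
top peg_root [-1.5  5.6]
top cover [0.6 1.1]
top cover_grip [ 1.6 -3.4]
grip [594.23639428 -69.84842873 151.2095    ] hoodtip [719.49928746 -27.04403826 142.838     ]
tape_roll [435.  25.  15.]
jar [582. 410.  15.]
measure [ 573. -432.   15.]
sanding [381. 330.  15.]
```

View pics/b.png

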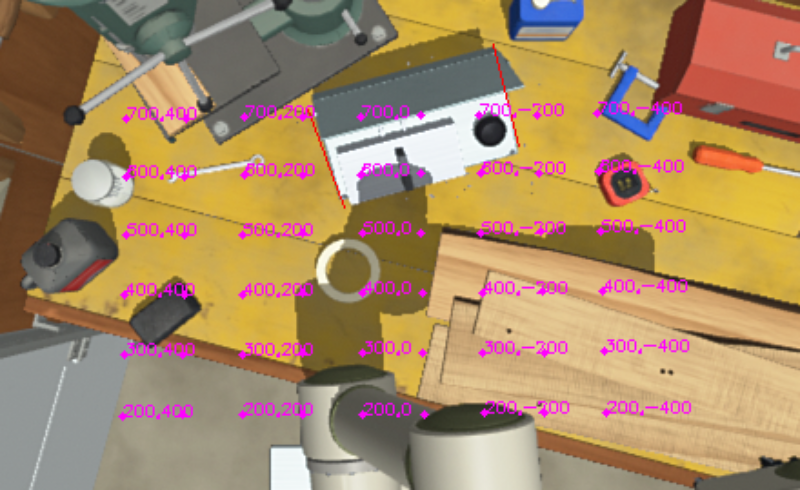

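The top view shows the station around pixel (415,140) of the crop with its front edge running about 17° off the y axis. There is clear bench around x 420–560, y 100–300. I'm moving in for a closer look.

```bash
python3 -m crank '[{"dp":[-224,-39,-141]},{"dp":[-224,-39,-141]},{"dp":[-224,-39,-141]},{"dp":[-224,-39,-141]},{"dp":[-224,-39,-141]},{"dp":[-224,-39,-141]},{"dp":[-224,-39,-141]},{"dp":[-224,-39,-141]}]'
python3 -m crank '[{"dp":[-224,-39,-141]},{"dp":[-224,-39,-141]},{"dp":[-224,-39,-141]},{"dp":[-224,-39,-141]},{"dp":[-224,-39,-141]},{"dp":[-224,-39,-141]},{"dp":[-224,-39,-141]},{"dp":[-224,-39,-141]},{"dp":[-224,-39,-141]}]'
python3 - <<'E'
from h import *
s=ctrl.sense();print(s["eef_pos"],s["joints"]);print(R_of(s).round(3))
w=eyes.capture("wrist");print("cam",(-np.array(w["R"]).T@np.array(w["t"]).ravel()).round(),np.array(w["R"]).round(2).tolist())
save(w,"w1");p=np.load("p.npy")
P={"face_centre":(0,0,0),"peg_root":(54,40,0),"cover":(-11,40,0),"cover_grip":(-11,40,69.5),"stop_button":(-11,-108,34)}
for l,v in P.items():print(l,[(np.round(x["centre"]).tolist(),round(x["confidence"],2)) for x in models.spot_point(w,l)] if l!="stop_button" else [(np.round(x["extent"]).tolist(),round(x["confidence"],2)) for x in models.spot_in(w,l)],proj(w,st(p,*v)).round())
E
```

```text
[ 161.04239095 -499.71712116  253.31634217] [-1.48240659e+00  3.12891869e-01  1.49765223e+00  5.88772686e-06
  1.33098836e+00 -2.23388189e-01]
[[-0.952  0.     0.307]
 [-0.307 -0.    -0.952]
 [ 0.    -1.     0.   ]]
cam [ 239. -475.  374.] [[0.31, -0.95, -0.0], [-0.9, -0.29, 0.32], [-0.3, -0.1, -0.95]]
face_centre [] [ -470. -1694.]
peg_root [] [-1137. -2972.]
cover [] [ -537. -1533.]
cover_grip [] [-1150. -2513.]
stop_button [] [ -187. -1914.]$[0]: bad value
$[0]: bad value
```

View pics/w1.png

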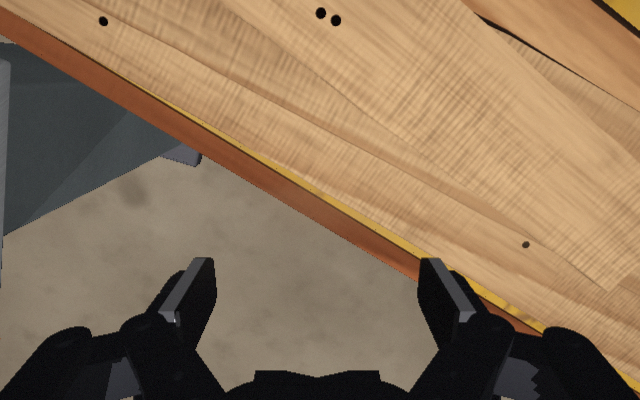

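The arm didn't move: the rows were refused because each one needs every key. The picture shows only planks and floor.

```bash
python3 -m crank '[{"dp":[-224,-39,-141],"roll":0,"gripper":0},{"dp":[-224,-39,-141],"roll":0,"gripper":0},{"dp":[-224,-39,-141],"roll":0,"gripper":0},{"dp":[-224,-39,-141],"roll":0,"gripper":0},{"dp":[-224,-39,-141],"roll":0,"gripper":0},{"dp":[-224,-39,-141],"roll":0,"gripper":0},{"dp":[-224,-39,-141],"roll":0,"gripper":0},{"dp":[-224,-39,-141],"roll":0,"gripper":0}]'
```

```text
time_s: 4.52
eef_pos: [332.9, -294.3, 293.2]
ee_rot: [-0.112, 0.111, -0.698, 0.699]
force: [-0.8, -0.3, 0.3]
grip_width: 1.004
```

```bash
python3 -m crank '[{"dp":[-224,-39,-141],"roll":0,"gripper":0},{"dp":[-224,-39,-141],"roll":0,"gripper":0},{"dp":[-224,-39,-141],"roll":0,"gripper":0},{"dp":[-224,-39,-141],"roll":0,"gripper":0},{"dp":[-224,-39,-141],"roll":0,"gripper":0},{"dp":[-224,-39,-141],"roll":0,"gripper":0},{"dp":[-224,-39,-141],"roll":0,"gripper":0},{"dp":[-224,-39,-141],"roll":0,"gripper":0}]'
python3 - <<'E'
from h import *
s=ctrl.sense();print(s["eef_pos"],s["joints"]);print(R_of(s).round(3))
w=eyes.capture("wrist");print("cam",(-np.array(w["R"]).T@np.array(w["t"]).ravel()).round(),np.array(w["R"]).round(2).tolist())
import pickle;pickle.dump({k:np.asarray(v) for k,v in w.items()},open("w1.pkl","wb"))
save(w,"w2");p=np.load("p.npy")
P={"face_centre":(0,0,0),"peg_root":(54,40,0),"cover":(-11,40,0),"cover_grip":(-11,40,69.5),"stop_button":(-11,-108,34)}
for l,v in P.items():print(l,[(np.round(x["centre"]).tolist(),round(x["confidence"],2)) for x in models.spot_point(w,l)] if l!="stop_button" else [(np.round(x["extent"]).tolist(),round(x["confidence"],2)) for x in models.spot_in(w,l)],proj(w,st(p,*v)).round())
E
```

```text
time_s: 5.18
eef_pos: [502.5, -92.0, 331.3]
ee_rot: [0.111, -0.111, 0.698, -0.698]
force: [0.6, 0.1, 0.5]
grip_width: 1.001
[502.52850145 -91.96811657 331.31556015] [-4.10886167e-01  2.36807190e-01  1.39543473e+00  4.61795525e-04
  1.50885878e+00  8.44469241e-01]
[[-0.951  0.001  0.31 ]
 [-0.31   0.    -0.951]
 [-0.001 -1.    -0.   ]]
cam [580. -67. 452.] [[0.31, -0.95, -0.0], [-0.9, -0.29, 0.31], [-0.3, -0.1, -0.95]]
face_centre [] [368.  10.]
peg_root [] [325. -60.]
cover [([322.0, 27.0], 0.84)] [324.  24.]
cover_grip [([322.0, 58.0], 0.79)] [326.  58.]
stop_button [([488.0, 35.0, 61.0, 64.0], 0.63)] [496.  36.]
```

View pics/w2.png

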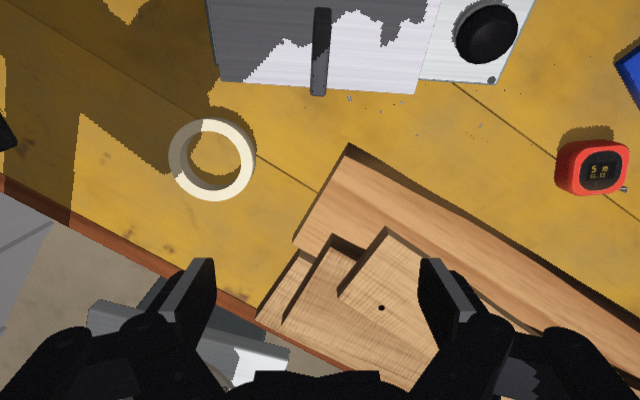

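Picture 4 (wrist): cover handle at (320,55), stop button at (487,33), lower face edge tilted about 4.5°, so the yaw is nearer 0.24. I'm backing up for a full view so I can fit it properly.

```bash
python3 -m crank '[{"dp":[120,-50,0],"roll":0,"gripper":0},{"dp":[120,-50,0],"roll":0,"gripper":0},{"dp":[120,-50,0],"roll":0,"gripper":0},{"dp":[120,-50,0],"roll":0,"gripper":0},{"dp":[120,-50,0],"roll":0,"gripper":0}]'
python3 - <<'E'
from h import *
s=ctrl.sense();print(s["eef_pos"]);
w=eyes.capture("wrist")
import pickle;pickle.dump({k:np.asarray(v) for k,v in w.items()},open("w2.pkl","wb"))
im=w["color"][:,:,::-1]
cv2.imwrite("pics/w3.png",cv2.resize(im[0:250,120:560],(800,455),interpolation=cv2.INTER_CUBIC));p=np.load("p.npy")
P={"face_centre":(0,0,0),"peg_root":(54,40,0),"cover":(-11,40,0),"cover_grip":(-11,40,69.5),"cover_yoke":(50,40,15)}
for l,v in P.items():print(l,[(np.round(x["centre"]).tolist(),round(x["confidence"],2)) for x in models.spot_point(w,l)],proj(w,st(p,*v)).round())
E
```

```text
time_s: 5.9
eef_pos: [385.4, -131.7, 382.6]
ee_rot: [-0.109, 0.108, -0.698, 0.7]
force: [0.5, -0.0, -0.6]
grip_width: 1.002
[ 385.42813029 -131.73227207  382.63435984]
face_centre [] [ 362. -126.]
peg_root [] [ 319. -211.]
cover [] [ 320. -109.]
cover_grip [] [321. -98.]
cover_yoke [] [ 319. -205.]
```

View pics/w3.png

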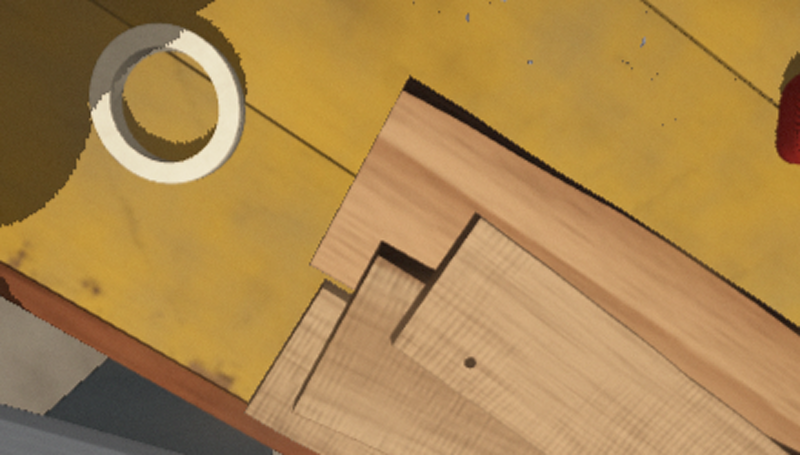

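The view went the wrong way, since the camera looks back toward the fingers. It shows only tape and planks, so I'm going forward instead.

```bash
python3 -m crank '[{"dp":[-190,0,0],"roll":0,"gripper":0},{"dp":[-190,0,0],"roll":0,"gripper":0},{"dp":[-190,0,0],"roll":0,"gripper":0},{"dp":[-190,0,0],"roll":0,"gripper":0},{"dp":[-190,0,0],"roll":0,"gripper":0},{"dp":[-190,0,0],"roll":0,"gripper":0},{"dp":[-190,0,0],"roll":0,"gripper":0}]'
python3 - <<'E'
from h import *
s=ctrl.sense();print(s["eef_pos"]);
w=eyes.capture("wrist")
import pickle;pickle.dump({k:np.asarray(v) for k,v in w.items()},open("w3.pkl","wb"))
im=w["color"][:,:,::-1]
cv2.imwrite("pics/w4.png",cv2.resize(im[0:300,120:560],(800,545),interpolation=cv2.INTER_CUBIC));p=np.load("p.npy")
P={"face_centre":(0,0,0),"peg_root":(54,40,0),"cover":(-11,40,0),"cover_grip":(-11,40,69.5),"cover_yoke":(50,40,15)}
for l,v in P.items():print(l,[(np.round(x["centre"]).tolist(),round(x["confidence"],2)) for x in models.spot_point(w,l)],proj(w,st(p,*v)).round())
E
```

```text
time_s: 6.78
eef_pos: [568.5, -71.6, 379.5]
ee_rot: [0.11, -0.111, 0.699, -0.698]
force: [-0.0, -0.4, 0.4]
grip_width: 0.998
[568.47566532 -71.57142092 379.53388947]
face_centre [] [359.  86.]
peg_root [] [322.  38.]
cover [([319.0, 95.0], 0.69)] [322.  96.]
cover_grip [([320.0, 134.0], 0.71)] [324. 134.]
cover_yoke [] [322.  49.]
```

View pics/w4.png

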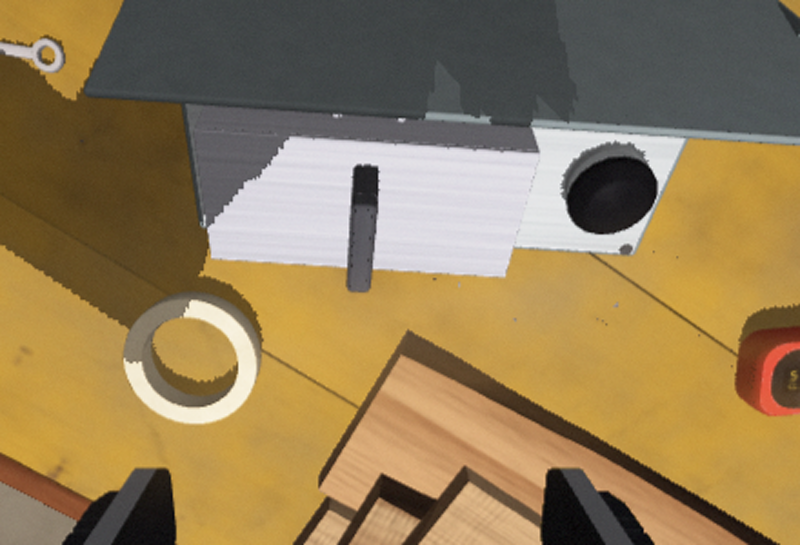

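Picture 6 (crop scale 1.818): cover plate corners at (210,258), (507,276) and (539,153). Handle bar top from (365,206) to (359,290), face corner at (632,255), hood tip edge from (88,95) to (685,135). Fitting the pose to these.

Run:
```python
from h import *
import pickle
w=pickle.load(open("w3.pkl","rb"));p0=np.load("p.npy")
F=lambda x,y:np.array([120+x/1.818,y/1.818])
O=[((-55,134,36),F(210,258)),((-55,-54,36),F(507,276)),((33,-54,36),F(539,153)),((-41,40,76),F(359,290)),((19,40,76),F(365,206)),((-70,-150,0),F(632,255))]
f=lambda p:np.concatenate([proj(w,st(p,*v))-o for v,o in O])
r=least_squares(f,p0,x_scale=[100,100,.1]);p=r.x;print(p0,p,f(p).reshape(-1,2).round(1).tolist())
np.save("p.npy",p)
s=ctrl.sense();T=R_of(s);g=st(p,-11,40,69.5)
print("grip",g,"T",T.round(3).tolist())
yv=np.array([-np.sin(p[2]),np.cos(p[2]),0]); print("station -y in tool",T.T@-yv)
gp=s["eef_pos"]+3*T[:,1];print("d tool to grip",T.T@(g-gp))
c,sn=np.cos(p[2]),np.sin(p[2]);N=np.array([c*n[0],sn*n[0],n[2]])
# after rotation R2
z2=-yv;y2=np.array([0,0,-1.]);x2=np.cross(y2,z2);T2=np.array([x2,y2,z2]).T;print("T2",T2.round(3).tolist(),"normal in T2",T2.T@N)
```

```text
[ 6.56669036e+02 -9.07851066e+01  3.29276285e-01] [ 6.53246469e+02 -8.95228612e+01  2.71188167e-01] [[-0.3, 1.7], [0.1, -1.3], [1.1, -3.6], [-0.5, 1.7], [-1.3, -1.1], [1.1, 4.2]]
grip [592.1346177  -64.99694048 151.2095    ] T [[-0.952, 0.001, 0.306], [-0.306, -0.0, -0.952], [-0.001, -1.0, 0.0]]
station -y in tool [3.99148266e-02 4.21185901e-04 9.99202997e-01]
d tool to grip [-26.1390304  227.65250997   0.27481001]
T2 [[-0.963, 0.0, 0.268], [-0.268, 0.0, -0.963], [-0.0, -1.0, -0.0]] normal in T2 [ 4.69000000e-01 -8.83000000e-01 -1.94107876e-17]
```

```bash
python3 -m crank '[{"dp":[-21,0,0],"roll":0.055,"gripper":0},{"dp":[-21,40,0],"roll":0.055,"gripper":0},{"dp":[-21,80,0],"roll":0.055,"gripper":0},{"dp":[-21,120,0],"roll":0.055,"gripper":0},{"dp":[-21,150,0],"roll":0.055,"gripper":0},{"dp":[-21,170,0],"roll":0.055,"gripper":0},{"dp":[-21,170,0],"roll":0.055,"gripper":0}]'
python3 - <<'E'
from h import *
w=eyes.capture("wrist");p=np.load("p.npy")
im=w["color"][:,:,::-1].copy();s=ctrl.sense();T=R_of(s)
for v in [(-41,40,76),(19,40,76),(-55,134,36),(-55,-54,36),(33,-54,36)]:
    cv2.circle(im,tuple(int(t) for t in proj(w,st(p,*v))),3,(0,0,255),-1)
cv2.circle(im,tuple(int(t) for t in proj(w,s["eef_pos"]+61*T[:,1])),3,(0,255,0),-1)
cv2.imwrite("pics/w5.png",im)
import pickle;pickle.dump({k:np.asarray(v) for k,v in w.items()},open("w5.pkl","wb"))
print("d",T.T@(st(p,-11,40,69.5)-s["eef_pos"]-3*T[:,1]))
E
```

```text
time_s: 7.67
eef_pos: [585.7, -65.8, 207.3]
ee_rot: [0.088, -0.093, 0.702, -0.7]
force: [0.2, -0.2, -0.6]
grip_width: 1.0
d [-5.61662997 56.15957746  0.47017908]
```

View pics/w5.png

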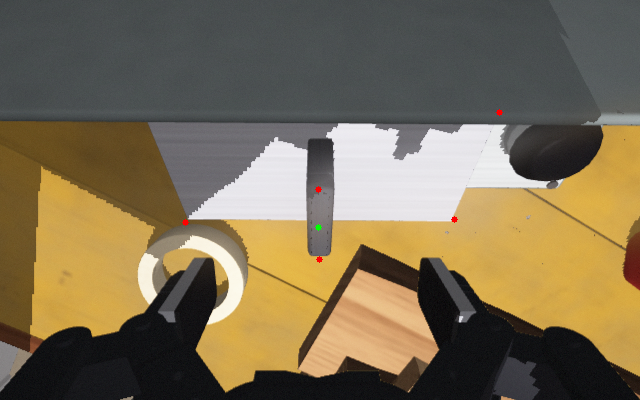

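Picture 7: the jaws straddle the handle, with the bar top at (319,187–255) matching the prediction to about 3 px and the yaw aligned. Descending and gripping.

```bash
python3 -m crank '[{"dp":[0,30,0],"roll":0,"gripper":0},{"dp":[0,50,0],"roll":0,"gripper":0},{"dp":[0,59,0],"roll":0,"gripper":0},{"dp":[0,59,0],"roll":0,"gripper":0}]'
python3 -m crank '[{"dp":[0,0,0],"roll":0,"gripper":200},{"dp":[0,0,0],"roll":0,"gripper":255},{"dp":[0,0,0],"roll":0,"gripper":255},{"dp":[0,0,0],"roll":0,"gripper":255},{"dp":[0,0,0],"roll":0,"gripper":255},{"dp":[0,0,0],"roll":0,"gripper":255},{"dp":[0,0,0],"roll":0,"gripper":255},{"dp":[0,0,0],"roll":0,"gripper":255}]' 60
```

```text
time_s: 8.05
eef_pos: [587.4, -66.1, 152.3]
ee_rot: [0.09, -0.091, 0.701, -0.701]
force: [-1.0, -0.5, -0.1]
grip_width: 0.996
time_s: 8.72
eef_pos: [587.7, -66.0, 152.9]
ee_rot: [-0.091, 0.09, -0.701, 0.701]
force: [-2.4, 1.0, 5.6]
grip_width: 0.148
```

```bash
python3 -m crank '[{"dp":[4.7,-8.8,0],"roll":0,"gripper":255},{"dp":[9.4,-17.7,0],"roll":0,"gripper":255},{"dp":[14,-26.5,0],"roll":0,"gripper":255},{"dp":[19,-35,0],"roll":0,"gripper":255},{"dp":[23.5,-44,0],"roll":0,"gripper":255},{"dp":[23.5,-44,0],"roll":0,"gripper":255},{"dp":[23.5,-44,0],"roll":0,"gripper":255}]'
python3 - <<'E'
from h import *
c=eyes.capture("scene");im=c["color"][:,:,::-1]
w=eyes.capture("wrist")["color"][:,:,::-1]
a=cv2.resize(im[120:320,250:450],(400,400),interpolation=cv2.INTER_CUBIC)
cv2.imwrite("pics/l1.png",np.hstack([a,cv2.resize(w,(400,250))[:,:]if 0 else cv2.copyMakeBorder(cv2.resize(w,(400,250)),0,150,0,0,0)]))
E
```

```text
time_s: 9.3
eef_pos: [564.7, -72.1, 196.8]
ee_rot: [-0.091, 0.09, -0.701, 0.701]
force: [-0.3, 0.3, -2.7]
grip_width: 0.15
```

View pics/l1.png

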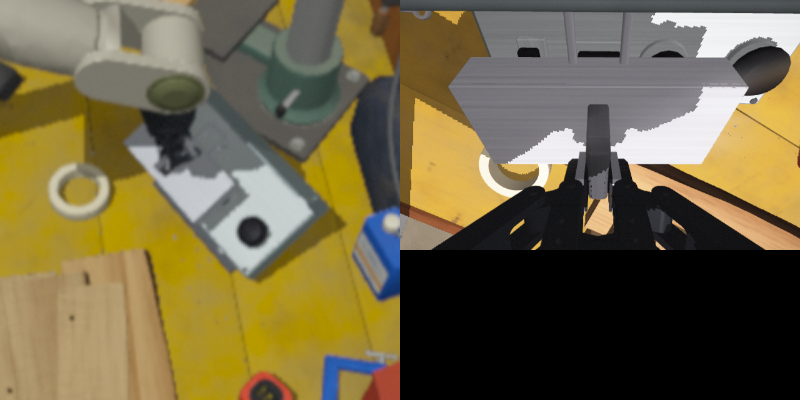

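Picture 8: the cover is off the peg and held, with the button row visible behind it. Drawing it out and carrying it over.

```bash
python3 -m crank '[{"dp":[30,-10,0],"roll":0,"gripper":255},{"dp":[65,-20,0],"roll":0,"gripper":255},{"dp":[100,-20,0],"roll":0,"gripper":255},{"dp":[130,-20,-10],"roll":0,"gripper":255},{"dp":[130,-20,-45],"roll":0,"gripper":255},{"dp":[130,-20,-80],"roll":0,"gripper":255},{"dp":[120,-20,-115],"roll":0,"gripper":255},{"dp":[100,-20,-145],"roll":0,"gripper":255},{"dp":[80,-20,-175],"roll":0,"gripper":255},{"dp":[60,-20,-200],"roll":0,"gripper":255}]'
python3 -m crank '[{"dp":[-20,0,-25],"roll":0,"gripper":255},{"dp":[-45,0,-50],"roll":0,"gripper":255},{"dp":[-60,0,-71],"roll":0,"gripper":255},{"dp":[-60,20,-71],"roll":0,"gripper":255},{"dp":[-60,40,-71],"roll":0,"gripper":255},{"dp":[-60,60,-71],"roll":0,"gripper":255},{"dp":[-60,60,-71],"roll":0,"gripper":255}]'
python3 - <<'E'
from h import *
c=eyes.capture("scene");im=c["color"][:,:,::-1]
w=eyes.capture("wrist")["color"][:,:,::-1]
a=cv2.resize(im[80:280,200:400],(400,400),interpolation=cv2.INTER_CUBIC)
cv2.imwrite("pics/l2.png",np.hstack([a,cv2.copyMakeBorder(cv2.resize(w,(400,250)),0,150,0,0,0)]))
E
```

```text
time_s: 10.23
eef_pos: [455.9, 108.6, 216.1]
ee_rot: [0.091, -0.091, 0.701, -0.701]
force: [1.2, -1.0, -2.5]
grip_width: 0.147
time_s: 10.82
eef_pos: [494.0, 190.1, 152.2]
ee_rot: [-0.088, 0.093, -0.701, 0.701]
force: [-0.8, -0.1, -2.9]
grip_width: 0.159
```

View pics/l2.png

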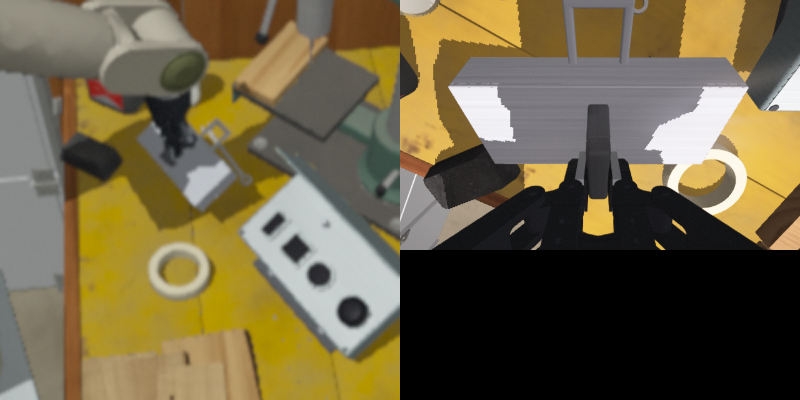

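Picture 9: button order from the left is bar, square, round, then the stop, so y = +102, +40, −22. The cover is held tilted over clear bench. Next I lower until its low edge touches, then roll it flat with a light grip.

```bash
python3 -m crank '[{"dp":[15,20,0],"roll":0,"gripper":255},{"dp":[15,40,0],"roll":0,"gripper":255},{"dp":[15,52,0],"roll":0,"gripper":255},{"dp":[15,60,0],"roll":0,"gripper":255},{"dp":[15,64,0],"roll":0,"gripper":255},{"dp":[15,64,0],"roll":0,"gripper":255}]'
python3 -m crank '[{"dp":[0,2,0],"roll":0,"gripper":255},{"dp":[0,4,0],"roll":0,"gripper":255},{"dp":[0,6,0],"roll":0,"gripper":255},{"dp":[0,7,0],"roll":0,"gripper":255},{"dp":[0,7,0],"roll":0,"gripper":255}]' 20
```

```text
time_s: 11.42
eef_pos: [481.9, 186.4, 92.6]
ee_rot: [0.091, -0.09, 0.701, -0.701]
force: [-0.0, 1.2, -2.7]
grip_width: 0.149
time_s: 11.83
eef_pos: [482.9, 186.6, 88.1]
ee_rot: [0.092, -0.089, 0.701, -0.701]
force: [-3.7, -0.6, 20.2]
grip_width: 0.151
```

```bash
python3 -m crank '[{"dp":[-5,-2,0],"roll":0,"gripper":255},{"dp":[-10,-1.5,0],"roll":0,"gripper":255},{"dp":[-15,-0.5,0],"roll":0,"gripper":255},{"dp":[-20,1,0],"roll":0,"gripper":255},{"dp":[-20,1,0],"roll":0,"gripper":255}]' 20
python3 - <<'E'
from h import *
w=eyes.capture("wrist")["color"][:,:,::-1]
c=eyes.capture("scene")["color"][:,:,::-1]
cv2.imwrite("pics/l3.png",np.hstack([cv2.resize(c[80:280,200:400],(400,400),interpolation=cv2.INTER_CUBIC),cv2.copyMakeBorder(cv2.resize(w,(400,250)),0,150,0,0,0)]))
E
```

```text
time_s: 12.25
eef_pos: [502.7, 191.9, 85.9]
ee_rot: [0.092, -0.089, 0.701, -0.701]
force: [-1.8, 1.2, 11.7]
grip_width: 0.148
```

View pics/l3.png

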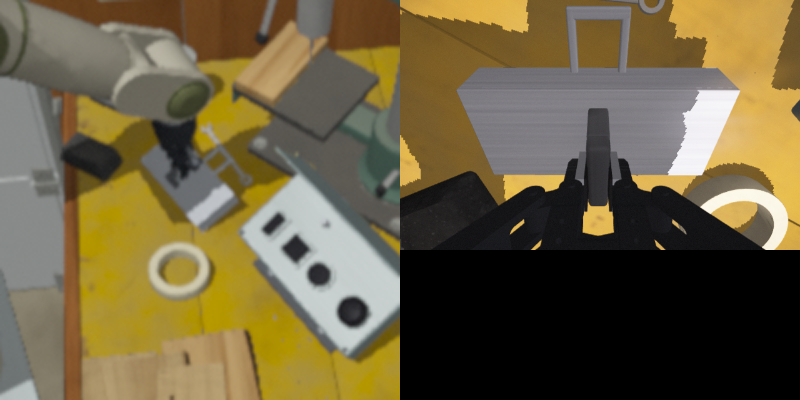

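Picture 10: the cover is rolling over on its low edge, with about 15 mm to the tape and the sanding block, so I won't go back towards the robot. Continuing the roll.

```bash
python3 -m crank '[{"dp":[-5,2,0],"roll":0,"gripper":255},{"dp":[-10,5,0],"roll":0,"gripper":255},{"dp":[-14,8,0],"roll":0,"gripper":255},{"dp":[-17,11,0],"roll":0,"gripper":255},{"dp":[-17,11,0],"roll":0,"gripper":255}]' 20
python3 - <<'E'
from h import *
w=eyes.capture("wrist")["color"][:,:,::-1]
cv2.imwrite("pics/l4.png",w)
E
```

```text
time_s: 12.77
eef_pos: [521.8, 196.9, 77.1]
ee_rot: [0.095, -0.086, 0.702, -0.701]
force: [4.6, 3.4, 23.2]
grip_width: 0.15
```

View pics/l4.png

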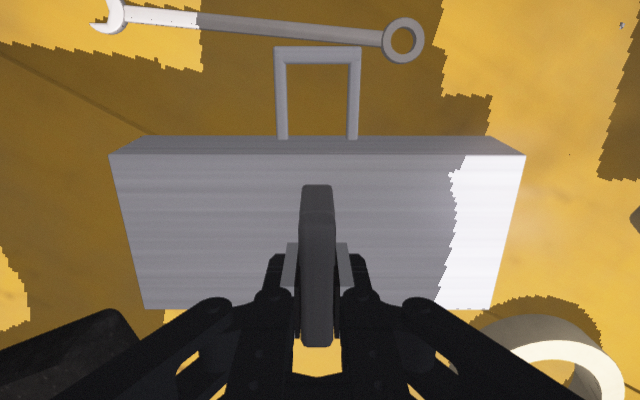

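Picture 11: the cover is nearly flat, with its plate corners at (110,155), (525,155), (490,309) and (145,309). The yoke tip is just short of the spanner. Working out the tilt from those corners.

```bash
cat > tilt.py <<'E'
from h import *
import sys
def tilt(w,px):
    K=np.array([[w["fx"],0,w["cx"]],[0,w["fy"],w["cy"]],[0,0,1.]])
    ob=np.array([[44,94,36],[44,-94,36],[-44,-94,36],[-44,94,36.]])
    ok,rv,tv=cv2.solvePnP(ob,np.array(px,float),K,None)
    Rc=cv2.Rodrigues(rv)[0];R=np.array(w["R"]);t=np.array(w["t"]).ravel()
    Rw=R.T@Rc;o=R.T@(tv.ravel()-t);return Rw,o
E
python3 - <<'E'
from tilt import *
w=eyes.capture("wrist")
Rw,o=tilt(w,[(110,155),(525,155),(490,309),(145,309)])
print(Rw.round(3).tolist(),o.round(1)); e=Rw[:,0];print("pitch of x axis deg",np.degrees(np.arcsin(e[2])))
for dz in (0,):
  for X in [(44,94,0),(44,-94,0),(-44,-94,0),(-44,94,0)]:print((o+Rw@np.array(X)).round())
E
```

```text
[[0.964, -0.254, -0.079], [0.253, 0.967, -0.02], [0.082, -0.001, 0.997]] [528.2 198.2   2.8]
pitch of x axis deg 4.692338032364719
[547. 300.   6.]
[594. 118.   7.]
[510.  96.  -1.]
[462. 278.  -1.]
```

Tilt is 4.7° with the low edge on the bench, which agrees with the TCP height. Pressing the last few millimetres, then releasing.

```bash
python3 -m crank '[{"dp":[-2,2,0],"roll":0,"gripper":255},{"dp":[-2,4,0],"roll":0,"gripper":255},{"dp":[-2,6,0],"roll":0,"gripper":255},{"dp":[-2,6,0],"roll":0,"gripper":255}]' 20
python3 - <<'E'
from h import *
w=eyes.capture("wrist");g=cv2.cvtColor(w["color"],cv2.COLOR_RGB2GRAY)
# rear/front edge rows on the plate, column profiles
for c in(180,230,400,450):
    d=np.diff(cv2.GaussianBlur(g,(1,5),0)[100:340,c].astype(int));i=np.argsort(-abs(d))[:6]+100;print(c,sorted(i.tolist()))
E
```

```text
time_s: 13.2
eef_pos: [526.2, 198.0, 73.5]
ee_rot: [0.098, -0.083, 0.702, -0.701]
force: [10.9, 7.0, 30.3]
grip_width: 0.144
180 [156, 157, 312, 313, 314, 315]
230 [156, 157, 299, 300, 301, 302]
400 [156, 157, 304, 305, 306, 307]
450 [169, 249, 259, 311, 312, 313]
```

```bash
python3 -m crank '[{"dp":[0,-2,0],"roll":0,"gripper":255},{"dp":[0,-2,0],"roll":0,"gripper":180},{"dp":[0,-2,0],"roll":0,"gripper":120},{"dp":[0,-2,0],"roll":0,"gripper":0},{"dp":[0,-2,0],"roll":0,"gripper":0},{"dp":[0,-2,0],"roll":0,"gripper":0},{"dp":[0,-2,0],"roll":0,"gripper":0},{"dp":[0,-2,0],"roll":0,"gripper":0}]'
python3 -m crank '[{"dp":[0,-30,0],"roll":0,"gripper":0},{"dp":[0,-70,0],"roll":0,"gripper":0},{"dp":[0,-110,0],"roll":0,"gripper":0},{"dp":[0,-150,0],"roll":0,"gripper":0},{"dp":[0,-190,0],"roll":0,"gripper":0},{"dp":[0,-190,0],"roll":0,"gripper":0}]'
python3 - <<'E'
from h import *
w=eyes.capture("wrist");cv2.imwrite("pics/l5.png",w["color"][:,:,::-1])
import pickle;pickle.dump({k:np.asarray(v) for k,v in w.items()},open("w6.pkl","wb"))
for x,y in((0,0),):
  for l in("cover","cover_grip","cover_yoke"):
    print(l,[(np.round(m["centre"],1).tolist(),round(m["confidence"],2)) for m in models.spot_point(w,l)])
g=cv2.cvtColor(w["color"],cv2.COLOR_RGB2GRAY)
s=ctrl.sense();print(s["eef_pos"],s["joints"].round(2) if hasattr(s["joints"],"round") else s["joints"])
E
```

```text
time_s: 13.92
eef_pos: [519.1, 196.3, 69.1]
ee_rot: [-0.09, 0.091, -0.701, 0.701]
force: [1.2, 0.0, -0.2]
grip_width: 1.002
time_s: 14.42
eef_pos: [521.3, 196.7, 267.4]
ee_rot: [0.095, -0.086, 0.701, -0.701]
force: [0.6, 0.2, 1.6]
grip_width: 1.0
cover [([316.2, 149.4], 0.79)]
cover_grip [([318.1, 160.8], 0.7)]
cover_yoke []
[518.75975751 196.18226861 257.97817213] [ 0.15  0.38  1.4  -0.    1.37  1.46]
```

View pics/l5.png

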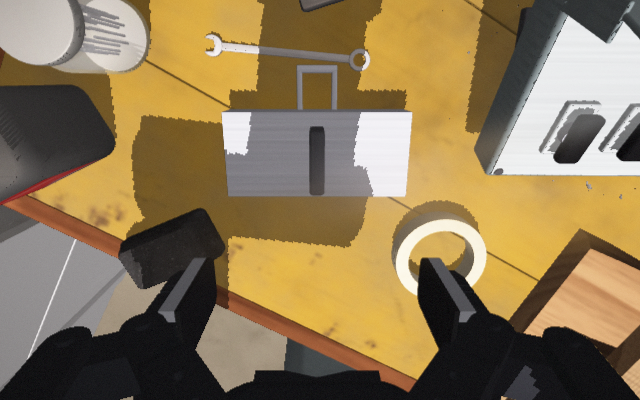

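```bash
python3 -m crank '[{"dp":[0,-40,10],"roll":0,"gripper":255},{"dp":[0,-80,30],"roll":0,"gripper":255},{"dp":[10,-100,60],"roll":0,"gripper":255},{"dp":[20,-100,100],"roll":0,"gripper":255},{"dp":[30,-100,140],"roll":0,"gripper":255},{"dp":[40,-100,180],"roll":0,"gripper":255},{"dp":[40,-100,220],"roll":0,"gripper":255},{"dp":[40,-100,260],"roll":0,"gripper":255},{"dp":[40,-100,260],"roll":0,"gripper":255}]'
python3 - <<'E'
from tilt import *
import pickle
w0=pickle.load(open("w6.pkl","rb"));Rw,o=tilt(w0,[(222,111),(411,111),(406,196),(229,196)]);print("cover",np.degrees(np.arccos(Rw[2,2])),o.round(1))
s=ctrl.sense();print(s["eef_pos"],s["force"]);p=np.load("p.npy")
B={"bar_button_top":(-11,102,24),"square_button_top":(-11,40,24),"round_button_top":(-11,-22,24),"face_centre":(0,0,0),"peg_root":(54,40,0)}
O=[]
for n_ in("wrist","top","scene"):
    c=eyes.capture(n_)
    if n_=="wrist":
        save(c,"b1");pickle.dump({k:np.asarray(v) for k,v in c.items()},open("w7.pkl","wb"))
    for l,v in B.items():
        m=models.spot_point(c,l)
        if n_=="wrist":print(l,[(np.round(x["centre"],1).tolist(),round(x["confidence"],2)) for x in m],proj(c,st(p,*v)).round(1))
        if m and m[0]["confidence"]>.5:O.append((n_,l,c,v,np.array(m[0]["centre"])))
wt={"wrist":1,"top":1,"scene":1}
f=lambda q:np.concatenate([proj(c,st(q,*v))-o for a,l,c,v,o in O])
r=least_squares(f,p,x_scale=[100,100,.1],loss="soft_l1");print(p,r.x)
for (a,l,c,v,o),e in zip(O,f(r.x).reshape(-1,2).round(1)):print(a,l,e)
np.save("p2.npy",r.x)
E
```

```text
time_s: 15.37
eef_pos: [547.1, -71.3, 356.5]
ee_rot: [0.087, -0.09, 0.702, -0.701]
force: [-0.3, -0.1, -0.0]
grip_width: 0.001
cover 2.260787068980052 [525.8 197.3  -3.1]
[547.14292881 -71.29052022 356.48379866] [-0.34836523 -0.05433347 -0.01845218]
bar_button_top [([258.4, 82.0], 0.65)] [259.8  90.3]
square_button_top [([324.9, 82.7], 0.96), ([257.9, 81.8], 0.26)] [321.7  88.9]
round_button_top [([259.6, 79.1], 0.67), ([386.3, 81.4], 0.56)] [383.9  87.6]
face_centre [([359.8, 62.8], 0.76)] [360.4  66.1]
peg_root [([9.6, 187.2], 0.75)] [320.7  11.1]
[ 6.53246469e+02 -8.95228612e+01  2.71188167e-01] [ 6.59239769e+02 -8.56753747e+01  3.02210611e-01]
wrist bar_button_top [0.  4.5]
wrist square_button_top [-4.4  0.4]
wrist round_button_top [123.4   0.6]
wrist face_centre [-1.1 -3.8]
wrist peg_root [ 307.4 -182.8]
top face_centre [-4.4  1.1]
top peg_root [-0.1  1.4]
scene face_centre [-0.3 -2.5]
scene peg_root [1.9 2.2]
```

Run:
```python
from h import *
import pickle
w=pickle.load(open("w7.pkl","rb"));p=np.load("p.npy")
ps=[]
for l in range(3):
    c=eyes.capture("wrist") 
    for nm,y,gx in(("bar_button",102,258),("square_button",40,325),("round_button",-22,386)):
        m=[x for x in models.spot_point(c,nm+"_top") if abs(x["centre"][0]-gx)<15]
        b=[x for x in models.spot_in(c,nm) if abs(x["extent"][0]-gx)<25] 
        if l==0:print(nm,[np.round(x["extent"]).tolist() for x in b])
        if m:ps.append(((-11,y,24),np.array(m[0]["centre"])))
print([q[1].round(1).tolist() for q in ps])
f=lambda q:np.concatenate([proj(w,st(q,*v))-o for v,o in ps])
r=least_squares(f,p,x_scale=[100,100,.1],loss="soft_l1");p=r.x;print(p,f(p).reshape(-1,2).round(1).tolist());np.save("p3.npy",p)
s=ctrl.sense();T=R_of(s)
for nm,y in(("square",40),("round",-22),("bar",102)):
    X=st(p,-11,y,24);print(nm,X.round(1),"d from tip",(T.T@(X-s["eef_pos"])-[0,22,0]).round(1))
print("tool yaw",np.arctan2(-T[1,0],-T[0,0]),s["eef_pos"],w["fx"])
```

```text
bar_button [[267.0, 79.0, 22.0, 44.0]]
square_button [[328.0, 79.0, 39.0, 39.0]]
round_button [[388.0, 80.0, 39.0, 37.0]]
[[265.8, 81.7], [332.5, 83.4], [391.3, 80.4], [265.0, 83.9], [328.4, 84.4], [391.8, 82.6], [266.1, 83.6], [329.7, 82.0], [389.7, 83.6]]
[ 6.59976514e+02 -9.53467420e+01  2.56255236e-01] [[0.5, 1.7], [-3.8, -0.4], [-0.2, 2.2], [1.3, -0.5], [0.3, -1.4], [-0.7, 0.0], [0.2, -0.2], [-1.0, 1.0], [1.4, -1.0]]
square [619.9 -64.5 111. ] d from tip [-71.1 226.3  17.8]
round [ 635.6 -124.5  111. ] d from tip [-71.1 226.3  79.8]
bar [604.2  -4.5 111. ] d from tip [-71.2 226.3 -44.2]
tool yaw 0.25679265679268165 [546.54726934 -65.34304795 359.2921331 ] 352.5533595966721
```

Run:
```python
from h import *
p=np.load("p.npy");c=eyes.capture("wrist");s=ctrl.sense();T=R_of(s)
ps=[]
for nm,y,gx in(("bar_button",102,265),("square_button",40,329),("round_button",-22,390)):
    m=[x for x in models.spot_point(c,nm+"_top") if abs(x["centre"][0]-gx)<15]
    if m:ps.append(((-11,y,24),np.array(m[0]["centre"])))
for v in((102,265.6,83.1),(40,329.7,83.3),(-22,390.9,82.2)):ps.append(((-11,v[0],24),np.array(v[1:])))
f=lambda q:np.concatenate([proj(c,st(q,*v))-o for v,o in ps])
r=least_squares(f,p,x_scale=[100,100,.1],loss="soft_l1");p=r.x;print(p,f(p).reshape(-1,2).round(1).tolist());np.save("p3.npy",p)
for nm,y in(("square",40),("round",-22),("bar",102)):
    X=st(p,-11,y,24);print(nm,X.round(1),"d from tip",(T.T@(X-s["eef_pos"])-[0,22,0]).round(1))
print("tool yaw",np.arctan2(-T[1,0],-T[0,0]),s["eef_pos"],s["joints"])
```

```text
[ 6.61040948e+02 -8.81287357e+01  2.63945755e-01] [[-0.7, 0.2], [0.9, 1.0], [1.0, 0.3], [0.7, -0.3], [-1.5, -0.9], [-0.7, -0.3]]
square [620.7 -57.6 111. ] d from tip [-73.7 226.3  11.3]
round [ 636.9 -117.4  111. ] d from tip [-74.1 226.3  73.3]
bar [604.5   2.3 111. ] d from tip [-73.3 226.3 -50.7]
tool yaw 0.25682734393924894 [546.54468333 -65.34614223 359.29438838] [-3.31873806e-01  3.23165456e-01  1.21217797e+00 -3.38350516e-05
  1.60625582e+00  9.82093977e-01]
```

The cover is flat: tilt about 2° and height about 0, both within measurement noise. Now a half turn so the wrist camera stays clear of the hood.

```bash
R() { :; }; python3 -m crank '[{"dp":[0,0,0],"roll":-0.12,"gripper":255},{"dp":[0,0,0],"roll":-0.24,"gripper":255},{"dp":[0,0,0],"roll":-0.36,"gripper":255},{"dp":[0,0,0],"roll":-0.48,"gripper":255},{"dp":[0,0,0],"roll":-0.6,"gripper":255},{"dp":[0,0,0],"roll":-0.72,"gripper":255},{"dp":[0,0,0],"roll":-0.84,"gripper":255},{"dp":[0,0,0],"roll":-0.96,"gripper":255},{"dp":[0,0,0],"roll":-1.05,"gripper":255}]'
python3 -m crank '[{"dp":[0,0,0],"roll":-0.12,"gripper":255},{"dp":[0,0,0],"roll":-0.24,"gripper":255},{"dp":[0,0,0],"roll":-0.36,"gripper":255},{"dp":[0,0,0],"roll":-0.48,"gripper":255},{"dp":[0,0,0],"roll":-0.6,"gripper":255},{"dp":[0,0,0],"roll":-0.72,"gripper":255},{"dp":[0,0,0],"roll":-0.84,"gripper":255},{"dp":[0,0,0],"roll":-0.96,"gripper":255},{"dp":[0,0,0],"roll":-1.05,"gripper":255}]'
python3 -m crank '[{"dp":[0,0,0],"roll":-0.12,"gripper":255},{"dp":[0,0,0],"roll":-0.24,"gripper":255},{"dp":[0,0,0],"roll":-0.36,"gripper":255},{"dp":[0,0,0],"roll":-0.48,"gripper":255},{"dp":[0,0,0],"roll":-0.6,"gripper":255},{"dp":[0,0,0],"roll":-0.72,"gripper":255},{"dp":[0,0,0],"roll":-0.84,"gripper":255},{"dp":[0,0,0],"roll":-0.96,"gripper":255},{"dp":[0,0,0],"roll":-1.046,"gripper":255},{"dp":[0,0,0],"roll":-1.046,"gripper":255}]'
cat > d.py <<'E'
from h import *
p=np.load("p3.npy");s=ctrl.sense();T=R_of(s);print(s["eef_pos"],"yaw",np.arctan2(T[1,0],T[0,0]),"F",s["force"],"T",s["time_s"],"j6",s["joints"][5])
for nm,y in(("square",40),("round",-22),("bar",102)):
    print(nm,"tip->cap",(T.T@(st(p,-11,y,24)-s["eef_pos"])-[0,22,0]).round(1))
E
python3 d.py
```

```text
time_s: 18.27
eef_pos: [546.5, -65.3, 359.3]
ee_rot: [0.432, -0.432, 0.56, -0.56]
force: [0.1, 0.5, -0.2]
grip_width: -0.004
time_s: 19.02
eef_pos: [546.5, -65.3, 359.3]
ee_rot: [-0.654, 0.654, -0.268, 0.268]
force: [-0.3, -0.4, -0.7]
grip_width: 0.002
time_s: 19.85
eef_pos: [546.5, -65.3, 359.3]
ee_rot: [-0.701, 0.701, 0.093, -0.093]
force: [-0.6, 0.3, 0.1]
grip_width: -0.0
[546.54880885 -65.32271904 359.30864967] yaw 0.264237053548111 F [-0.63969656  0.31500124  0.05592422] T 19.85 j6 -2.1668770795227923
square tip->cap [ 73.6 226.3 -11.9]
round tip->cap [ 73.6 226.3 -73.9]
bar tip->cap [ 73.6 226.3  50.1]
```

Rolled. Moving to about 30 mm off the square cap along the normal.

```bash
python3 -m crank '[{"dp":[20,20,-12],"roll":0,"gripper":255},{"dp":[42,50,-12],"roll":0,"gripper":255},{"dp":[42,90,-12],"roll":0,"gripper":255},{"dp":[42,130,-12],"roll":0,"gripper":255},{"dp":[42,165,-12],"roll":0,"gripper":255},{"dp":[42,190,-12],"roll":0,"gripper":255},{"dp":[42,203,-12],"roll":0,"gripper":255},{"dp":[42,203,-12],"roll":0,"gripper":255},{"dp":[42,203,-12],"roll":0,"gripper":255},{"dp":[42,203,-12],"roll":0,"gripper":255}]'
python3 d.py
```

```text
time_s: 20.68
eef_pos: [590.9, -66.3, 157.8]
ee_rot: [-0.701, 0.701, 0.092, -0.091]
force: [0.3, -0.4, 0.3]
grip_width: 0.004
[590.8780645  -66.27972507 157.77465479] yaw 0.2600255493347585 F [ 0.28279306 -0.36526882  0.2849418 ] T 20.6833 j6 -2.139397079097641
square tip->cap [31.  24.8  0.8]
round tip->cap [ 31.2  24.9 -61.2]
bar tip->cap [30.7 24.7 62.8]
```

```bash
python3 -m crank '[{"dp":[4.7,8.8,0],"roll":0,"gripper":255},{"dp":[9.4,17.7,0],"roll":0,"gripper":255},{"dp":[12.2,23,0],"roll":0,"gripper":255},{"dp":[12.2,23,0],"roll":0,"gripper":255},{"dp":[12.2,23,0],"roll":0,"gripper":255}]'
python3 -m crank '[{"dp":[0.9,1.8,0],"roll":0,"gripper":255},{"dp":[1.9,3.5,0],"roll":0,"gripper":255},{"dp":[1.9,3.5,0],"roll":0,"gripper":255},{"dp":[1.9,3.5,0],"roll":0,"gripper":255}]'
python3 d.py
```

```text
time_s: 21.1
eef_pos: [602.0, -62.8, 132.8]
ee_rot: [0.701, -0.701, -0.092, 0.092]
force: [0.1, 0.1, 0.7]
grip_width: 0.004
time_s: 21.43
eef_pos: [603.8, -62.5, 129.8]
ee_rot: [-0.701, 0.701, 0.092, -0.092]
force: [-0.0, 0.2, 0.3]
grip_width: 0.001
[603.84946585 -62.45357329 129.83575042] yaw 0.26114221470772264 F [-0.02890871  0.242833    0.26919971] T 21.4333 j6 -2.127768939514568
square tip->cap [17.5 -3.2  0.3]
round tip->cap [ 17.7  -3.2 -61.7]
bar tip->cap [17.4 -3.2 62.3]
```

```bash
python3 -m crank '[{"dp":[0.9,1.8,0],"roll":0,"gripper":255},{"dp":[1.4,2.6,0],"roll":0,"gripper":255},{"dp":[1.4,2.6,0],"roll":0,"gripper":255}]'
python3 -m crank '[{"dp":[0.9,1.8,0],"roll":0,"gripper":255},{"dp":[1.4,2.6,0],"roll":0,"gripper":255},{"dp":[1.4,2.6,0],"roll":0,"gripper":255}]'
python3 d.py
```

```text
time_s: 21.68
eef_pos: [605.3, -62.1, 127.3]
ee_rot: [-0.701, 0.701, 0.092, -0.092]
force: [-1.4, -0.8, 3.3]
grip_width: -0.002
time_s: 21.93
eef_pos: [606.7, -61.8, 124.7]
ee_rot: [-0.701, 0.701, 0.092, -0.092]
force: [-1.5, -0.3, 3.3]
grip_width: -0.004
[606.70534265 -61.81944642 124.65758301] yaw 0.2611619040618045 F [-1.45035725 -0.26458745  3.30849348] T 21.9333 j6 -2.125272255286071
square tip->cap [14.6 -8.4  0.5]
round tip->cap [ 14.8  -8.4 -61.5]
bar tip->cap [14.4 -8.4 62.5]
```

Contact on the cap: 3.6 N along the normal, in line with the spring. Pressing to the bottom.

```bash
python3 -m crank '[{"dp":[0.9,1.8,0],"roll":0,"gripper":255},{"dp":[1.9,3.5,0],"roll":0,"gripper":255},{"dp":[2.3,4.4,0],"roll":0,"gripper":255},{"dp":[2.3,4.4,0],"roll":0,"gripper":255}]'
python3 d.py
```

```text
time_s: 22.27
eef_pos: [608.1, -61.5, 122.2]
ee_rot: [-0.701, 0.701, 0.092, -0.093]
force: [-14.3, -1.6, 20.7]
grip_width: 0.001
[608.13665163 -61.53533803 122.19532518] yaw 0.2615753444089555 F [-14.26031636  -1.59565785  20.69492573] T 22.2667 j6 -2.123307293268885
square tip->cap [ 13.2 -10.9   0.6]
round tip->cap [ 13.3 -10.8 -61.4]
bar tip->cap [ 13.  -10.9  62.6]
```

Square bottomed at about 25 N. Backing off and moving to the round button.

```bash
python3 -m crank '[{"dp":[-4,-7.5,0],"roll":0,"gripper":255},{"dp":[-8,-15,0],"roll":0,"gripper":255},{"dp":[-11.7,-22.1,0],"roll":0,"gripper":255},{"dp":[-11.7,-22.1,0],"roll":0,"gripper":255},{"dp":[-11.7,-22.1,-20],"roll":0,"gripper":255},{"dp":[-11.7,-22.1,-40],"roll":0,"gripper":255},{"dp":[-11.7,-22.1,-61],"roll":0,"gripper":255},{"dp":[-11.7,-22.1,-61],"roll":0,"gripper":255},{"dp":[-11.7,-22.1,-61],"roll":0,"gripper":255}]'
python3 d.py
```

```text
time_s: 23.02
eef_pos: [613.1, -123.6, 141.6]
ee_rot: [0.701, -0.701, -0.091, 0.092]
force: [0.5, -1.0, 1.0]
grip_width: -0.001
[ 613.09976683 -123.62236602  141.61284699] yaw 0.2597949663035788 F [ 0.5467643  -0.99237945  1.02661573] T 23.0167 j6 -2.2167830950481493
square tip->cap [24.3  8.6 61.8]
round tip->cap [24.6  8.6 -0.2]
bar tip->cap [ 24.1   8.7 123.8]
```

```bash
python3 -m crank '[{"dp":[3,5.7,0],"roll":0,"gripper":255},{"dp":[6,11.3,0],"roll":0,"gripper":255},{"dp":[8,15,0],"roll":0,"gripper":255},{"dp":[9,17,0],"roll":0,"gripper":255},{"dp":[9,17,0],"roll":0,"gripper":255}]'
python3 d.py
```

```text
time_s: 23.43
eef_pos: [621.9, -120.0, 124.9]
ee_rot: [0.701, -0.701, -0.092, 0.093]
force: [-2.1, 2.4, 3.3]
grip_width: 0.002
[ 621.94789095 -119.99763021  124.88600042] yaw 0.2619772342788493 F [-2.05821072  2.41025748  3.32019004] T 23.4333 j6 -2.208260688167285
square tip->cap [15.  -8.1 60.6]
round tip->cap [15.1 -8.2 -1.4]
bar tip->cap [ 14.9  -8.1 122.6]
```

```bash
python3 -m crank '[{"dp":[0.9,1.8,0],"roll":0,"gripper":255},{"dp":[1.9,3.5,0],"roll":0,"gripper":255},{"dp":[2.6,4.9,0],"roll":0,"gripper":255},{"dp":[2.6,4.9,0],"roll":0,"gripper":255}]'
python3 d.py
```

```text
time_s: 23.77
eef_pos: [623.4, -119.9, 122.4]
ee_rot: [0.701, -0.701, -0.091, 0.093]
force: [-15.3, 3.3, 19.8]
grip_width: -0.001
[ 623.42426648 -119.87705982  122.42642926] yaw 0.2617468122791613 F [-15.34230793   3.2588463   19.7742434 ] T 23.7667 j6 -2.2059110690849373
square tip->cap [ 13.5 -10.6  60.9]
round tip->cap [ 13.7 -10.6  -1.1]
bar tip->cap [ 13.4 -10.6 122.9]
```

Round bottomed the same way. Now the bar.

```bash
python3 -m crank '[{"dp":[-4,-7.5,0],"roll":0,"gripper":255},{"dp":[-8,-15,0],"roll":0,"gripper":255},{"dp":[-11.7,-22.1,0],"roll":0,"gripper":255},{"dp":[-11.7,-22.1,30],"roll":0,"gripper":255},{"dp":[-11.7,-22.1,60],"roll":0,"gripper":255},{"dp":[-11.7,-22.1,90],"roll":0,"gripper":255},{"dp":[-11.7,-22.1,123],"roll":0,"gripper":255},{"dp":[-11.7,-22.1,123],"roll":0,"gripper":255},{"dp":[-11.7,-22.1,123],"roll":0,"gripper":255},{"dp":[-11.7,-22.1,123],"roll":0,"gripper":255}]'
python3 d.py
```

```text
time_s: 24.6
eef_pos: [581.6, -4.8, 142.7]
ee_rot: [-0.701, 0.701, 0.092, -0.092]
force: [0.4, -0.5, -0.2]
grip_width: -0.002
[581.62769136  -4.81628209 142.71906841] yaw 0.2611692603124599 F [ 0.44726537 -0.54180685 -0.16395911] T 24.6 j6 -2.041316707949041
square tip->cap [ 24.1   9.7 -61.1]
round tip->cap [  24.3    9.8 -123.1]
bar tip->cap [23.9  9.7  0.9]
```

```bash
python3 -m crank '[{"dp":[3,5.7,0],"roll":0,"gripper":255},{"dp":[6,11.3,0],"roll":0,"gripper":255},{"dp":[8,15,0],"roll":0,"gripper":255},{"dp":[9,17,0],"roll":0,"gripper":255},{"dp":[9,17,0],"roll":0,"gripper":255}]'
python3 d.py
```

```text
time_s: 25.02
eef_pos: [590.2, -2.6, 125.0]
ee_rot: [-0.701, 0.701, 0.092, -0.092]
force: [-2.3, -2.5, 3.4]
grip_width: 0.001
[590.2467282   -2.58034971 124.97205103] yaw 0.26083188418536496 F [-2.34309335 -2.49072666  3.427089  ] T 25.0167 j6 -2.0337249173090965
square tip->cap [ 15.3  -8.  -61. ]
round tip->cap [  15.4   -8.  -123. ]
bar tip->cap [15.1 -8.1  1. ]
```

```bash
python3 -m crank '[{"dp":[0.9,1.8,0],"roll":0,"gripper":255},{"dp":[1.9,3.5,0],"roll":0,"gripper":255},{"dp":[2.6,4.9,0],"roll":0,"gripper":255},{"dp":[2.6,4.9,0],"roll":0,"gripper":255}]'
python3 -m crank '[{"dp":[-4,-7.5,0],"roll":0,"gripper":255},{"dp":[-8,-15,0],"roll":0,"gripper":255},{"dp":[-14,-27,0],"roll":0,"gripper":255},{"dp":[-30,-57,0],"roll":0,"gripper":255},{"dp":[-40,-90,0],"roll":0,"gripper":255},{"dp":[-40,-130,0],"roll":0,"gripper":255},{"dp":[-40,-170,0],"roll":0,"gripper":255},{"dp":[-40,-210,0],"roll":0,"gripper":255},{"dp":[-40,-210,0],"roll":0,"gripper":255},{"dp":[-40,-210,0],"roll":0,"gripper":255}]'
python3 - <<'E'
from h import *
c=eyes.capture("top");s=ctrl.sense();print(s["eef_pos"],s["force"],s["time_s"])
def ray(c,px,z):
    R=np.array(c["R"]);o=-R.T@np.array(c["t"]).ravel();d=R.T@np.array([(px[0]-c["cx"])/c["fx"],(px[1]-c["cy"])/c["fy"],1]);return (o+d*(z-o[2])/d[2]).round()
for l in("tape_roll","jar","measure","sanding","cover"):print(l,[ray(c,m["centre"],15) for m in models.spot_point(c,l)[:1]])
E
```

```text
time_s: 25.35
eef_pos: [592.0, -2.0, 121.9]
ee_rot: [-0.701, 0.702, 0.092, -0.093]
force: [-10.9, -5.4, 15.1]
grip_width: -0.0
time_s: 26.18
eef_pos: [554.2, -11.3, 332.6]
ee_rot: [-0.701, 0.701, 0.094, -0.091]
force: [0.4, -0.1, -0.5]
grip_width: -0.001
[553.78953888 -11.32229138 330.53294113] [ 0.13508699  0.31957424 -0.1064876 ] 26.2333
tape_roll [array([435.,  22.,  15.])]
jar [array([571., 412.,  15.])]
measure [array([ 573., -435.,   15.])]
sanding [array([374., 330.,  15.])]
cover [array([530., 194.,  15.])]
```

```bash
python3 -c "
from rig import ctrl
print(ctrl.finish_job())"
```

```text
the job is handed in; nothing more can be done
None
```

The job is handed in at about 26 s of the 66 s allowed. The cover is on the bench and all three buttons were pressed in order. The hand-in gave no verdict, so what follows is from my own checks.

- **Cover:** I lifted it off the peg along the face normal and drew it out. I rolled it flat on its low edge at about (527, 197) mm with a light grip, then released it. The last close-up gave a tilt of about 2° and a height within 3 mm of zero, which is inside the measurement noise. The yoke lies just short of the spanner.
- **Buttons:** I pressed square, then round, then bar, backing off about 25 mm before moving to the next. Each went past its spring force to a hard stop, at about 25 N, 25 N and 19 N along the normal. I have no direct reading of button travel; the press depths fit the 7 mm stroke. I saw no sign of contact with the stop button.
- **Bystanders:** In the last top view, the tape, measure and sanding block were within 7 mm of where they started. The jar read 11 mm off, but the arm never went near it, so I take that as detector noise.
- **Arm:** It ended clear of everything, with zero force.

**Problems and disagreements:**
- My first two moves were refused because the rows lacked some keys.
- Two views were wasted.
- The station fit from the cover and the one from the buttons differed by about 8 mm in x. I used the button fit for pressing.

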